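Clamp an aluminium block in a lever-ratchet bench clamp

ROBOT

A 7-joint arm with a two-finger parallel gripper is mounted at the origin on a cart in front of the work surface, level with it; the furniture and walls round the work are solid. World frame = base frame: x ahead of the robot, y to its left, z up, the work surface at z = 0. Lengths are in m, angles in rad, forces in N, time in s.
With the tool pointing down it reaches from about 0.425 to 0.875 m from the base axis. Payload 4.7 kg.
Tool frame: the origin (TCP) lies on the centre line of the jaws, within the pads' length; the fingertips stand 22 mm ahead of it and the grasp point (between the pads) lies 3 mm ahead of it; z points along the fingers, y is the line along which they close (so a half turn about z gives the same grasp; the last joint's range is limited). The gripper opens to 85 mm and grips with 20 to 120 N. Pads are 22 mm wide; open, the fingers measure 114 mm over their backs; the gripper's body (76 mm by 85 mm) begins 54 mm behind the grasp point. The pads swing forward as they close: fully open they stand 13 mm farther back than shut.
Start: joints at [1.317, 0.321, -0.07, 1.45, 0.023, 1.371, -0.057], TCP at [0.172, -0.627, 0.253] pointing down, gripper open.
Joint ranges: [-2.86, 2.86], [-0.3, 2.09], [-1.38, 1.24], [0.06, 2.45], [-1.56, 4.7], [0.09, 2.05], [-2.69, 2.69]. Speed limits (rad/s): [2.57, 2.57, 3.14, 3.14, 3.14, 3.14, 3.14].

INTERFACE

Orientations are given as a unit quaternion [w, x, y, z].
In Python, from bench import sensors, vision, sign_off gives the robot as it stands.
- The arm moves only by the tool play_rows, never from a script. Its argument "motion" is a list that holds one entry, the list of rows, each a list of 6 numbers: the shift along the tool's x, y, z each as a share of 50 mm, from -1 to 1, then the turn, a rotation vector about the tool's x, y, z each as a share of 2 rad, from -1 to 1. A call has 1 to 5 rows; each row shifts and turns the commanded pose from where the row before left it, along the tool's axes as they then stand; what a row does not reach is not made up. A row lasts 1/8 s, in which the tool goes at most 62.5 mm and 10.7 degrees, less where a joint would pass 70% of its speed; a pose out of reach is approached as far as the arm can. A call with a number of a shift or a turn outside -1 to 1 is refused whole. A call with a gripper value outside its range is refused whole. "fingers" is the finger opening in mm, from 0 to 85.4, set as the call begins (left out, the last holds). The fingers move at their own pace and stop on an object; "grip_force" is the grip in N (left out, the last holds). Time passes only in rows, so rows that do not move let the fingers close. It gives the time, the measured TCP pose, the force, the opening and the grip force at its end, in the units of the state.
- sensors.read_state(): the state, without advancing time (a new reading comes with each control period).
- vision.grab_frame(name): name is "scene" or "top" or "wrist"; returns a dict with "frame" (480x640x3 uint8, blue, green, red), "range_z" (480x640 float32, m along the optical axis (not along the pixel's ray), 0 where there is no reading), "fx", "fy", "cx", "cy" (pixels), "view" (4x4, takes a point from world to camera coordinates). Camera axes: x right, y up, looking along -z (the intrinsics and any distortion apply to the point x, -y, -z); pixel columns grow to the right and rows downward; lengths in m; the calibration is good to about 2 mm. A picture is of the moment at which its call begins.
- sign_off(): hands the job in; it is judged then, once.
Trained networks look in the newest picture that a camera, given by its name, has taken for a name from the list of things; names that differ only in an ending like _2 or _b are one class to them, and where a whole thing is asked for, a point or a joint stands for the part that bears it (a point fixed in the world has none). Each returns a list of dicts, best first, with "score" (0 to 1); they miss things now and then, are a little off and sometimes report something else, mostly with a low value. They report only what shows in the picture. A call takes as long as a camera call. They do not tell look-alikes from the thing itself.
- vision.regions_of(camera, thing): "region" (480x640 bool, what is visible of it) and "point" ([column, row] in pixels, amid what is visible of it).
- vision.spot_point(camera, thing): "point" ([column, row] in pixels: a listed point, or the origin of a listed thing).
The state is a dict: "time_s": time; "joint_pos": joint angles; "qd": joint speeds; "joint_torque": joint torques, N m; "eef_pos": TCP position; "orientation": TCP orientation; "force": force on the tool from outside, world axes, zero at the start; "wrist_torque": the same for the moment, N m; "grip_width": finger opening in m; "grip_force": force on a finger pad.
Only numpy, scipy, OpenCV 4.12 (cv2) and the standard library are available. Lean on these libraries where they do the work, as an engineer would, in place of code of your own. Each camera call takes 0.05 s, during which the arm holds its last target. There are 200 camera calls.

TASK

Clamp the aluminium block in the blue ratchet clamp, ready for deburring: stand it flat on the steel bed between the jaws, about central, its long sides facing the jaws; then pump the red-handled lever in full strokes until the ratchet holds the spring pad pressed well in against the block, stop there without driving the pad hard home, and leave the lever swung back at its rest stop. The scriber stand is in the lever's way: stand it upright elsewhere on the bench, out of the lever's reach. Close the jaw with the lever only, not by pushing it, and leave the other things on the bench where they are.

Things in the scene. Friction and masses are not known exactly. Their poses are not given: they have to be found in the camera images.
- clamp: Ratchet bench clamp, fixed. Blue base 212 x 72 x 12 mm (x -104 to +108, y -36 to +36; a lug under the pivot to y +62), jaws 48 mm wide and 51 mm high, dark bar guides 42 mm high. Origin: underside, on the centre line; x from the fixed jaw (face at x -80 mm) along the toothed bar to its tail; y to the lever's side; z up. Bed at z 12 mm. A keeper pawl (red tab) holds each tooth gained.
- bed (a point): On the bed (clamp x -62, y 0, z 12 mm), same axes as the clamp: where the centre of the clamped block's underside comes to stand, with the block against the fixed jaw.
- sliding_jaw: Blue sliding jaw with toothed bar and spring pad, axes as the clamp. Fully open, its origin coincides with the clamp's; it closes along clamp -x and starts 0 to 18 mm closed. In its own frame the pad's face is at x -14 mm, the jaw at 6 to 26 mm, the bar's end at 142 mm; so at the start 48 to 66 mm are open between fixed jaw and pad. Tooth pitch 7 mm; the bar moves at about 6 N.
- pad (a joint): Travel of the steel spring pad (44 mm wide, 32 mm high, on two red pins before the sliding jaw) back toward the jaw, m: 0 free, 0.012 hard home. Spring 2 N/mm, 4 N preload. With the block in place, one stroke ends just touching it (up to 0.003 in the stroke, back to about 0 after it); the next clamps: up to 0.009 in the stroke, about 0.006 held after it. One stroke more would drive the pad home.
- lever (a joint): Lever angle, rad: 0 at the rest stop, 0.66 at the other stop, growing clockwise from above. The working stroke from 0 to 0.66 pushes the bar on one 7 mm tooth (the first stroke anything from 3 to 10 mm). The tooth is caught only above 0.56; going back, the drive pawl takes the next tooth only below 0.1. Unsprung, stays where left; up to 6 N at the handle against the pad. Starts at 0 to 0.05.
- lever_pivot (a point): On the lever's upright pivot axis at the lever's top face, 44 mm above the bench (clamp x 74, y 37 mm).
- handle (a point): Centre of the red upright round handle (22 mm thick, 50 to 97 mm above the bench) at the lever's end, 115 mm from the pivot axis; the point is 76 mm above the bench. The flat arm below it is 14 mm wide, 36 to 44 mm above the bench. At the rest stop the arm points 0.33 rad from clamp +y toward clamp -x, at the other stop 0.33 rad toward +x.
- block: Aluminium block 36 (x) x 50 (y) x 34 (z) mm with two 9 mm holes through it from above, about 0.17 kg, lying on the bench in a row with the tin and the tape measure; origin: centre of its underside, z up. It is to be clamped across its 36 mm, so its y axis lies along the clamp's y, either way round.
- scriber_stand: Small scriber stand, 64 mm high, 0.16 kg: black round foot 24 mm across and 26 mm high, above it a white collar 27 mm across and a thin pin (grip the foot). Origin: centre of its underside, z up the pin. Starts upright in the way of the working stroke, 28 to 37 mm in clamp x and 82 to 98 mm in clamp y from the pivot. Free bench for it: round clamp x -45, y 148 mm.
- grease_tin: Bystander: round white grease tin with an orange lid, 67 mm across, 42 mm high; origin: centre of its underside.
- tape_measure: Bystander: yellow and black tape measure, 69 x 80 mm, 35 mm high; origin: at its underside near the centre.
- wood_wedge: Bystander: beech wedge lying on the bench, 24 x 90 mm, up to 32 mm high, long side along its y; origin: centre of its underside.
There are look-alikes about, which are no part of the job. Leave any purple look-alike of the scriber_stand alone.

How it is judged:
On the way, in this order (a step that is already met when the one before it is completed fails the run):
1. the scriber stand stands upright out of the lever's reach and the block lies between the open jaws (horizontal distance between scriber_stand and lever_pivot above 0.145 m and angle between scriber_stand's own z axis and vertical below 0.12 rad and height (world z) of scriber_stand between -0.004 and 0.005 m and linear speed of scriber_stand below 0.02 m/s and y of block in the frame of bed between -0.013 and 0.013 m and z of block in the frame of bed between -0.003 and 0.003 m and x of block in the frame of bed between -0.003 and 0.034 m and angle between the y axis of block and the y axis of clamp, either way round below 0.3 rad and value of joint pad below 0.002 m), for 0.2 s.
2. the pad is pressed in against the block (value of joint pad above 0.003 m), for 0.2 s.
At the end, for the whole second after the job is handed in: The pad is held pressed in by 3 to 9 mm; the block is flat on the bed against the fixed jaw (3 mm), within 13 mm of central and 0.08 rad of square; the lever is within 0.09 rad of its rest stop; the scriber stand is upright on the bench, over 145 mm from the lever pivot; all at rest (value of joint pad between 0.003 and 0.009 m and value of joint lever below 0.09 rad and x of block in the frame of bed between -0.003 and 0.003 m and y of block in the frame of bed between -0.013 and 0.013 m and z of block in the frame of bed between -0.003 and 0.003 m and angle between the y axis of block and the y axis of clamp, either way round below 0.08 rad and angle between block's own z axis and vertical below 0.06 rad and linear speed of each of block, scriber_stand below 0.02 m/s and horizontal distance between scriber_stand and lever_pivot above 0.145 m and angle between scriber_stand's own z axis and vertical below 0.12 rad and height (world z) of scriber_stand between -0.004 and 0.005 m); the robot touches nothing.
It fails at once if the pad is driven hard home (over 11 mm) (value of joint pad above 0.011 m).
It fails at once if the sliding jaw is pushed by hand (over 12 N) instead of by the lever (contact force between any of the fingers, the arm and sliding_jaw above 12 N).
It fails at once if the scriber stand is knocked over (angle between scriber_stand's own z axis and vertical above 0.6 rad).
It fails at once if a bystander (tin, tape measure, wooden wedge) is shifted by more than 20 mm (distance of any of grease_tin, tape_measure, wood_wedge from where it was at the start of the episode above 0.02 m).
It also fails if it takes over 72 s, if anything falls off the work surface, if the arm or the gripper's body presses on something with over 40 N, if the wrist force passes 120 N, or if a joint passes its speed limit or range.

## Working session

There is one attempt and no reset: what is moved stays moved. The work goes in short steps, Python scripts to look and compute and a tool call to move; the robot and the scene stay as the last step left them, time stands still between calls to the robot, and variables do not carry over. Pictures are saved under pics/ and viewed, at most 10 in all, crops included, and the job is handed in when it is done.

Besides the shell and the picture viewer there is one more tool, called after ">>>" as name(argument=value, ...) on one line, values as JSON. play_rows: Moves the arm, as the interface text tells. Shift numbers are shares of 50 mm and turn numbers shares of 2 rad, none past 1 either way. Its arguments: {"type":"object","properties":{"motion":{"type":"array","items":{"type":"array","items":{"type":"array","items":{"type":"number"}}}},"fingers":{"type":"number"},"grip_force":{"type":"number"}},"required":["motion"]}

```bash
ls; mkdir -p pics
cat > h.py <<'E'
import numpy as np,cv2
from bench import sensors,vision,sign_off
def ray(f,p):
    V=np.array(f["view"]);R=V[:3,:3];t=V[:3,3]
    d=R.T@np.array([(p[0]-f["cx"])/f["fx"],-(p[1]-f["cy"])/f["fy"],-1]);return -R.T@t,d
def onz(f,p,z):
    o,d=ray(f,p);return o+d*(z-o[2])/d[2]
def cloud(f,m=None):
    z=f["range_z"];v,u=np.nonzero((z>0)&(m if m is not None else True));zz=z[v,u]
    P=np.c_[(u-f["cx"])/f["fx"]*zz,-(v-f["cy"])/f["fy"]*zz,-zz]
    V=np.array(f["view"]);return (P-V[:3,3])@V[:3,:3],f["frame"][v,u]
E
python3 - <<'E'
from h import *
f={}
for c in("scene","top"):
    f[c]=vision.grab_frame(c);cv2.imwrite(f"pics/{c}0.png",f[c]["frame"])
    print(c,f[c]["view"],[k for k in f[c]],f[c]["fx"])
    for n in["clamp","bed","sliding_jaw","lever_pivot","handle","block","scriber_stand","grease_tin","tape_measure","wood_wedge"]:
        for r in vision.spot_point(c,n)[:2]:print(n,round(r["score"],2),np.round(r["point"]),np.round(onz(f[c],r["point"],{"bed":.012,"lever_pivot":.044,"handle":.076}.get(n,0)),3))
print(sensors.read_state())
E
```

```text
pics
scene [[-0.60659416 -0.79479315 -0.01863789  0.28831863]
 [ 0.3392515  -0.27997977  0.89806444 -0.28892192]
 [-0.7189937   0.53843771  0.43946887 -0.58870659]
 [ 0.          0.          0.          1.        ]] ['frame', 'range_z', 'fx', 'fy', 'cx', 'cy', 'view'] 562.4720431667205
clamp 0.69 [383. 253.] [ 0.556 -0.23   0.   ]
bed 0.94 [366. 233.] [ 0.627 -0.248  0.012]
sliding_jaw 0.64 [380. 251.] [ 0.566 -0.232  0.   ]
sliding_jaw 0.61 [463. 261.] [ 0.434 -0.325  0.   ]
lever_pivot 0.81 [420. 242.] [ 0.485 -0.255  0.044]
handle 0.62 [455. 210.] [ 0.494 -0.362  0.076]
block 0.78 [264. 340.] [0.464 0.108 0.   ]
scriber_stand 0.63 [464. 260.] [ 0.437 -0.329  0.   ]
scriber_stand 0.61 [376. 292.] [ 0.459 -0.121  0.   ]
grease_tin 0.61 [330. 316.] [ 0.45 -0.01  0.  ]
grease_tin 0.32 [177. 355.] [0.514 0.229 0.   ]
wood_wedge 0.92 [314. 224.] [ 0.751 -0.205  0.   ]
top [[ 9.98831240e-04 -9.99988537e-01  4.68266982e-03 -7.49552333e-02]
 [ 9.86710110e-01  1.74642226e-03  1.62481104e-01 -5.54141927e-01]
 [-1.62487419e-01  4.45814645e-03  9.86700544e-01 -1.16624299e+00]
 [ 0.00000000e+00
[... 818 characters left out ...]
_pos': array([ 1.31710763,  0.32100328, -0.07006963,  1.45048372,  0.02263121,
        1.37078401, -0.05689794]), 'qd': array([-0.0011982 ,  0.00110856, -0.00080104, -0.00020843,  0.00087002,
       -0.00098382, -0.00104691]), 'joint_torque': array([ 1.27868675e-04, -4.93409908e+01, -3.81279727e-01, -3.14577091e+01,
        1.33506954e-02,  1.40115822e-03, -1.22283299e-05]), 'eef_pos': array([ 0.17194757, -0.62687653,  0.25335436]), 'orientation': array([ 6.04136185e-05,  9.91049660e-01,  1.33493696e-01, -3.33739826e-05]), 'force': array([ 0.78715475,  0.4114717 , -0.4805171 ]), 'wrist_torque': array([0.01625092, 0.02437951, 0.03436062]), 'grip_force': 0.0, 'grip_width': 0.08545864273814562}
```

View pictures.

View pics/top0.png

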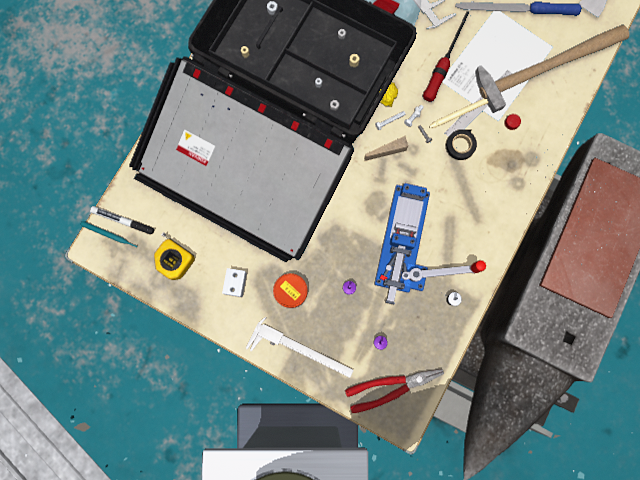

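View pics/scene0.png

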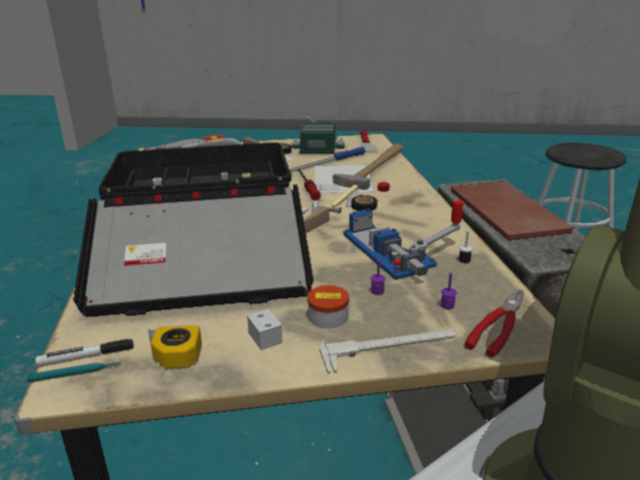

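```bash
cat >> h.py <<'E'
def rect(P):
    c,s,a=cv2.minAreaRect((P[:,:2]*1000).astype(np.float32));return np.round(c,1),np.round(s,1),round(a,1)
E
python3 - <<'E'
from h import *
np.set_printoptions(suppress=True)
f=vision.grab_frame("top")
P,C=cloud(f);hsv=cv2.cvtColor(C[None].astype(np.uint8),cv2.COLOR_BGR2HSV)[0].astype(int)
def near(x,y,r):return np.hypot(P[:,0]-x,P[:,1]-y)<r
m=near(.47,.102,.05);print("bench z",np.median(P[m&(P[:,2]<.015)][:,2]))
b=m&(P[:,2]>.028);print("block",rect(P[b]),b.sum(),P[b][:,2].mean())
b=near(.445,-.325,.03)&(P[:,2]>.018);print("scriber",b.sum(),P[b].mean(0),np.median(P[b],0),rect(P[b]))
blue=(hsv[:,0]>100)&(hsv[:,0]<125)&(hsv[:,1]>130)&near(.56,-.24,.16)
b=blue&(P[:,2]<.02)&(P[:,2]>.005);print("base",rect(P[b]),b.sum())
b=blue&(P[:,2]>.046)&(P[:,2]<.056);print("jaws",b.sum())
a=2.9;ux=np.array([np.cos(a),np.sin(a)]);piv=np.array([.484,-.2535])
o=piv-74e-3*ux-37e-3*np.array([-ux[1],ux[0]]);print("origin",o)
Q=P[b][:,:2]-o;print(np.histogram(Q@ux*1000,bins=np.arange(-120,60,4)))
q=Q@ux;print([rect(P[b][k]) for k in(q<-.06,q>-.06)])
red=((hsv[:,0]<8)|(hsv[:,0]>172))&(hsv[:,1]>150)&near(.49,-.364,.03)&(P[:,2]>.09);print("handle",red.sum(),P[red].mean(0),rect(P[red]))
E
```

```text
bench z -0.0013809193693065129
block (array([471.3, 103.4]), array([37.1, 49.8]), 81.0) 433 0.03267104484436829
scriber 142 [ 0.4394754  -0.32949312  0.03095866] [ 0.43908817 -0.32927754  0.02848011] (array([ 439.3, -330. ]), array([24.8, 25.2]), 88.3)
base (array([ 560.2, -245.4]), array([ 96.8, 209.7]), 77.5) 1305
jaws 314
origin [ 0.56470313 -0.235279  ]
(array([ 0,  0,  0,  0,  0, 24, 33, 28, 37, 36,  0,  0,  0,  0,  0,  0,  0,
        0,  0,  0,  0,  0,  0,  0,  0,  0,  0,  0,  0,  0,  3, 30, 30, 27,
       43, 23,  0,  0,  0,  0,  0,  0,  0,  0]), array([-120, -116, -112, -108, -104, -100,  -96,  -92,  -88,  -84,  -80,
        -76,  -72,  -68,  -64,  -60,  -56,  -52,  -48,  -44,  -40,  -36,
        -32,  -28,  -24,  -20,  -16,  -12,   -8,   -4,    0,    4,    8,
         12,   16,   20,   24,   28,   32,   36,   40,   44,   48,   52,
         56]))
[(array([ 652.1, -253.2]), array([47.2, 18.1]), 79.7), (array([ 552.5, -230.2]), array([48.1, 18.7]), 77.8)]
handle 83 [ 0.49673604 -0.36676639  0.09443515] (array([ 496.8, -366.7]), array([17.4, 19.2]), 26.6)
```

```bash
cat >> h.py <<'E'
from scipy.spatial.transform import Rotation as Ro
from math import radians as rad
def plan(p,yaw,n=5,tilt=None):
    "n rows to TCP p with tool down, tool x at yaw deg"
    s=sensors.read_state();q=s["orientation"];R=Ro.from_quat(np.r_[q[1:],q[0]]);x=np.array(s["eef_pos"])
    G=Ro.from_euler("z",yaw,degrees=True)*Ro.from_quat([1,0,0,0])
    w=(R.inv()*G).as_rotvec()
    d=(np.array(p)-x)/n;rows=[]
    for i in range(n):
        rows.append(np.round(np.r_[R.inv().apply(d)/.05,w/n/2],2).tolist());R=R*Ro.from_rotvec(w/n)
    print("t",round(s["time_s"],2),"at",np.round(x,4),"rotvec",np.round(w,3));print(rows)
E
python3 -c "
from h import *
plan([.439,-.330,.2],15.3,8);plan([.439,-.330,.2],15.3,10)"
```

```text
t 1.15 at [ 0.1719 -0.6268  0.2533] rotvec [0.    0.    0.001]
[[0.84, -0.54, 0.13, 0.0, 0.0, 0.0], [0.84, -0.54, 0.13, 0.0, 0.0, 0.0], [0.84, -0.54, 0.13, 0.0, 0.0, 0.0], [0.84, -0.54, 0.13, 0.0, 0.0, 0.0], [0.84, -0.54, 0.13, 0.0, 0.0, 0.0], [0.84, -0.54, 0.13, 0.0, 0.0, 0.0], [0.84, -0.54, 0.13, 0.0, 0.0, 0.0], [0.84, -0.54, 0.13, 0.0, 0.0, 0.0]]
t 1.15 at [ 0.1719 -0.6268  0.2533] rotvec [0.    0.    0.001]
[[0.67, -0.43, 0.11, 0.0, 0.0, 0.0], [0.67, -0.43, 0.11, 0.0, 0.0, 0.0], [0.67, -0.43, 0.11, 0.0, 0.0, 0.0], [0.67, -0.43, 0.11, 0.0, 0.0, 0.0], [0.67, -0.43, 0.11, 0.0, 0.0, 0.0], [0.67, -0.43, 0.11, 0.0, 0.0, 0.0], [0.67, -0.43, 0.11, 0.0, 0.0, 0.0], [0.67, -0.43, 0.11, 0.0, 0.0, 0.0], [0.67, -0.43, 0.11, 0.0, 0.0, 0.0], [0.67, -0.43, 0.11, 0.0, 0.0, 0.0]]
```

>>> play_rows(motion=[[[0.95,-0.6,0,0,0,0],[0.95,-0.6,0,0,0,0],[0.95,-0.6,0,0,0,0],[0.95,-0.6,0.1,0,0,0],[0.95,-0.6,0.2,0,0,0]]], fingers=45, grip_force=30)

```text
time_s: 1.78
eef_pos: [0.3626, -0.4182, 0.2389]
orientation: [0.001, 0.991, 0.133, 0.0]
force: [0.8, -0.1, -0.3]
grip_width: 0.045
grip_force: 0.0
```

>>> play_rows(motion=[[[0.65,-0.43,0.4,0,0,0],[0.65,-0.43,0.4,0,0,0],[0.65,-0.43,0.4,0,0,0],[0,0,0,0,0,0]]])

```text
time_s: 2.28
eef_pos: [0.44, -0.3272, 0.1768]
orientation: [-0.002, 0.991, 0.137, -0.0]
force: [-1.0, -0.7, 0.8]
grip_width: 0.045
grip_force: 0.0
```

Run:
```python
from h import *
f=vision.grab_frame("wrist");cv2.imwrite("pics/w1.png",f["frame"])
P,C=cloud(f)
b=(np.hypot(P[:,0]-.44,P[:,1]+.33)<.035)
for lo,hi in((.008,.02),(.02,.028),(.028,.034),(.034,.045),(.045,.07)):
    k=b&(P[:,2]>lo)&(P[:,2]<hi)
    if k.sum()>5:print(lo,k.sum(),P[k].mean(0).round(4),rect(P[k]))
for r in vision.spot_point("wrist","scriber_stand"):print(r["score"],r["point"],onz(f,r["point"],0))
plan([.44,-.33,.1],15.3,2)
```

```text
0.008 121 [ 0.4481 -0.328   0.0137] (array([ 447.5, -335.9]), array([ 9.2, 36.1]), 15.6)
0.02 35 [ 0.445  -0.3295  0.0272] (array([ 439.1, -330.5]), array([24.7, 26.7]), 70.1)
0.028 1040 [ 0.4404 -0.3308  0.0297] (array([ 439.5, -331. ]), array([24.7, 25.8]), 17.1)
0.034 41 [ 0.4407 -0.3305  0.04  ] (array([ 440.6, -330.5]), array([2.3, 4.7]), 27.3)
0.045 147 [ 0.44   -0.3312  0.0587] (array([ 439.1, -331.4]), array([5.1, 5.2]), 16.6)
0.87 [105.2, 270.2] [ 0.35245075 -0.18275432  0.        ]
0.61 [34.6, 102.0] [ 0.46164548 -0.12386484  0.        ]
0.56 [326.1, 213.1] [ 0.4407889  -0.33078939  0.        ]
t 2.38 at [ 0.4382 -0.3316  0.1784] rotvec [0.    0.001 0.001]
[[0.02, -0.01, 0.78, 0.0, 0.0, 0.0], [0.02, -0.01, 0.78, 0.0, 0.0, 0.0]]
```

View pics/w1.png

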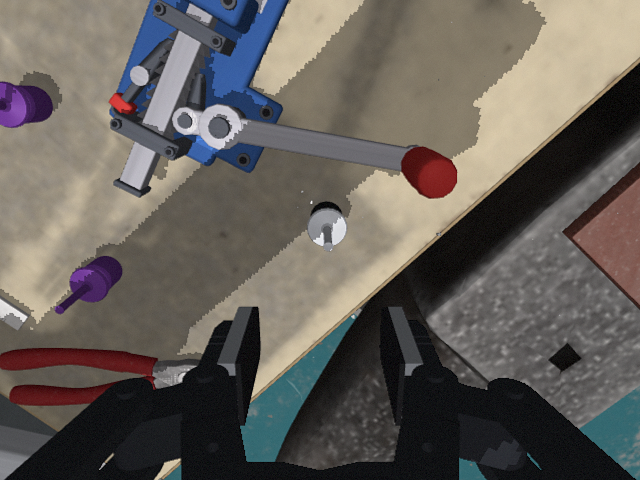

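>>> play_rows(motion=[[[0.03,0,0.9,0,0,0],[0,0,0.9,0,0,0],[0,0,0.8,0,0,0],[0,0,0.46,0,0,0],[0,0,0,0,0,0]]])

```text
time_s: 3.0
eef_pos: [0.4378, -0.3319, 0.0241]
orientation: [-0.001, 0.991, 0.132, -0.001]
force: [-1.2, -0.5, -0.2]
grip_width: 0.0453
grip_force: 0.0
```

>>> play_rows(motion=[[[0,0,0,0,0,0],[0,0,0,0,0,0],[0,0,0,0,0,0]]], fingers=10)

```text
time_s: 3.38
eef_pos: [0.4405, -0.3322, 0.027]
orientation: [0.001, 0.991, 0.133, 0.001]
force: [-0.7, -0.7, 4.7]
grip_width: 0.024
grip_force: 29.6
```

>>> play_rows(motion=[[[0,0,-0.4,0,0,0],[0,0,-0.9,0,0,0],[0,0,-0.9,0,0,0],[0,0,-0.5,0,0,0],[0,0,0,0,0,0]]])

```text
time_s: 4.0
eef_pos: [0.4409, -0.3316, 0.1626]
orientation: [0.002, 0.991, 0.134, 0.002]
force: [-0.3, -0.5, -2.5]
grip_width: 0.0241
grip_force: 29.7
```

Run:
```python
from h import *
plan([.576,-.388,.16],15.3,4)
plan([.576,-.388,.035],15.3,4)
```

```text
t 4.0 at [ 0.4409 -0.3316  0.1626] rotvec [ 0.004 -0.003  0.001]
[[0.58, 0.45, 0.02, 0.0, -0.0, 0.0], [0.58, 0.45, 0.02, 0.0, -0.0, 0.0], [0.58, 0.45, 0.01, 0.0, -0.0, 0.0], [0.58, 0.45, 0.01, 0.0, -0.0, 0.0]]
t 4.0 at [ 0.4409 -0.3316  0.1626] rotvec [ 0.004 -0.003  0.001]
[[0.57, 0.45, 0.64, 0.0, -0.0, 0.0], [0.58, 0.45, 0.64, 0.0, -0.0, 0.0], [0.58, 0.45, 0.64, 0.0, -0.0, 0.0], [0.58, 0.45, 0.64, 0.0, -0.0, 0.0]]
```

>>> play_rows(motion=[[[0.58,0.45,0,0,0,0],[0.58,0.45,0,0,0,0],[0.58,0.45,0,0,0,0],[0.58,0.45,0,0,0,0],[0,0,0.5,0,0,0]]])

```text
time_s: 4.62
eef_pos: [0.5783, -0.3871, 0.1342]
orientation: [0.0, 0.991, 0.134, 0.001]
force: [-0.8, 0.1, -2.0]
grip_width: 0.0239
grip_force: 29.8
```

>>> play_rows(motion=[[[0,0,0.8,0,0,0],[0,0,0.8,0,0,0],[0,0,0.3,0,0,0],[0,0,0,0,0,0]]])

```text
time_s: 5.12
eef_pos: [0.5744, -0.3863, 0.0383]
orientation: [-0.001, 0.991, 0.134, -0.001]
force: [0.6, -0.0, -0.5]
grip_width: 0.0241
grip_force: 29.8
```

>>> play_rows(motion=[[[0,0,0.1,0,0,0],[0,0,0.1,0,0,0],[0,0,0,0,0,0]]])

```text
time_s: 5.5
eef_pos: [0.5755, -0.3872, 0.0307]
orientation: [0.0, 0.991, 0.133, 0.0]
force: [-0.5, -0.8, -1.2]
grip_width: 0.0238
grip_force: 29.8
```

Run:
```python
from h import *
s=sensors.read_state();print(s["eef_pos"],s["force"])
```

```text
[ 0.57545797 -0.38718703  0.03068324] [-0.50231089 -0.82453583 -1.15817708]
```

>>> play_rows(motion=[[[0,0,0.05,0,0,0],[0,0,0.03,0,0,0],[0,0,0,0,0,0]]])

```text
time_s: 5.88
eef_pos: [0.5758, -0.3871, 0.0271]
orientation: [0.0, 0.991, 0.134, 0.0]
force: [-0.3, 1.9, 2.8]
grip_width: 0.0236
grip_force: 30.0
```

>>> play_rows(motion=[[[0,0,0.02,0,0,0],[0,0,0,0,0,0]]])

```text
time_s: 6.12
eef_pos: [0.576, -0.3871, 0.027]
orientation: [0.0, 0.991, 0.134, 0.0]
force: [-2.3, 2.3, 7.2]
grip_width: 0.0234
grip_force: 30.2
```

>>> play_rows(motion=[[[0,0,-0.03,0,0,0],[0,0,0,0,0,0],[0,0,0,0,0,0],[0,0,-0.6,0,0,0],[0,0,-0.9,0,0,0]]], fingers=45)

```text
time_s: 6.75
eef_pos: [0.574, -0.3864, 0.1003]
orientation: [-0.001, 0.991, 0.134, -0.002]
force: [-0.6, -1.3, -0.0]
grip_width: 0.0446
grip_force: 0.0
```

>>> play_rows(motion=[[[0,0,-0.9,0,0,0],[0,0,-0.9,0,0,0],[0,0,0,0,0,0]]], fingers=75)

```text
time_s: 7.12
eef_pos: [0.5777, -0.3883, 0.197]
orientation: [0.003, 0.991, 0.133, 0.003]
force: [-0.1, 0.5, -0.2]
grip_width: 0.0748
grip_force: 0.0
```

Run:
```python
from h import *
f=vision.grab_frame("wrist");P,C=cloud(f)
b=(np.hypot(P[:,0]-.576,P[:,1]+.387)<.035)
for lo,hi in((.022,.034),(.045,.07)):
    k=b&(P[:,2]>lo)&(P[:,2]<hi)
    if k.sum()>5:print(lo,k.sum(),P[k].mean(0).round(4),rect(P[k]))
plan([.4713,.1034,.15],81,10)
```

```text
0.022 936 [ 0.576  -0.3859  0.0296] (array([ 574.8, -386. ]), array([25.8, 26.2]), 16.7)
0.045 129 [ 0.5754 -0.3862  0.0587] (array([ 574.7, -386.4]), array([5.6, 5. ]), 46.1)
t 7.17 at [ 0.5764 -0.3876  0.194 ] rotvec [ 0.004 -0.    -1.146]
[[0.06, -1.0, 0.08, 0.0, -0.0, -0.06], [0.17, -0.99, 0.09, 0.0, -0.0, -0.06], [0.28, -0.96, 0.09, 0.0, -0.0, -0.06], [0.39, -0.92, 0.09, 0.0, -0.0, -0.06], [0.49, -0.87, 0.09, 0.0, -0.0, -0.06], [0.59, -0.81, 0.09, 0.0, -0.0, -0.06], [0.68, -0.74, 0.09, 0.0, -0.0, -0.06], [0.76, -0.66, 0.09, 0.0, -0.0, -0.06], [0.83, -0.56, 0.09, 0.0, -0.0, -0.06], [0.89, -0.47, 0.09, 0.0, -0.0, -0.06]]
```

>>> play_rows(motion=[[[0.06,-1.0,0,0,0,-0.06],[0.17,-0.99,0,0,0,-0.06],[0.28,-0.96,0,0,0,-0.06],[0.39,-0.92,0,0,0,-0.06],[0.49,-0.87,0,0,0,-0.06]]])

```text
time_s: 7.8
eef_pos: [0.5188, -0.1412, 0.19]
orientation: [-0.001, 0.906, 0.422, -0.001]
force: [1.2, 0.3, 0.1]
grip_width: 0.0748
grip_force: 0.0
```

>>> play_rows(motion=[[[0.59,-0.81,0,0,0,-0.06],[0.68,-0.74,0,0,0,-0.06],[0.76,-0.66,0.1,0,0,-0.06],[0.83,-0.56,0.1,0,0,-0.06],[0.5,-0.2,0.1,0,0,-0.06]]])

```text
time_s: 8.43
eef_pos: [0.4651, 0.0807, 0.1753]
orientation: [-0.001, 0.74, 0.672, -0.001]
force: [0.4, -0.5, 0.0]
grip_width: 0.0753
grip_force: 0.0
```

Run:
```python
from h import *
f=vision.grab_frame("wrist");P,C=cloud(f);cv2.imwrite("pics/w2.png",f["frame"])
b=(np.hypot(P[:,0]-.471,P[:,1]-.103)<.042)&(P[:,2]>.028)
print(b.sum(),P[b].mean(0),rect(P[b]))
plan([.4713,.1034,.15],81,4)
```

```text
20147 [0.47764315 0.09503738 0.17829506] (array([471.7, 102.4]), array([40. , 82.2]), 76.1)
t 8.47 at [0.4643 0.0839 0.1749] rotvec [-0.003 -0.001  0.068]
[[0.1, 0.03, 0.12, -0.0, -0.0, 0.01], [0.1, 0.02, 0.12, -0.0, -0.0, 0.01], [0.1, 0.02, 0.12, -0.0, -0.0, 0.01], [0.1, 0.02, 0.12, -0.0, -0.0, 0.01]]
```

View pics/w2.png

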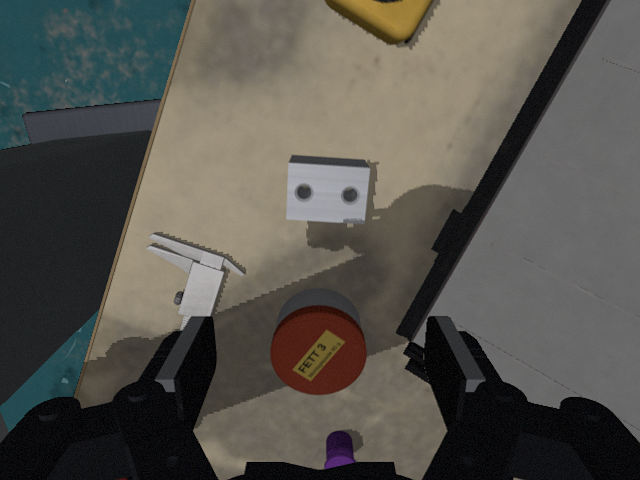

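Run:
```python
from h import *
f=vision.grab_frame("wrist");P,C=cloud(f)
b=(np.hypot(P[:,0]-.471,P[:,1]-.103)<.042)&(P[:,2]>.028)&(P[:,2]<.05)
print(b.sum(),P[b].mean(0),rect(P[b]))
k=(np.hypot(P[:,0]-.5,P[:,1]-.09)<.1)&(P[:,0]>.505)&(P[:,2]<.1)&(P[:,2]>.01);print("case",rect(P[k]) ,P[k].max(0),P[k].min(0))
c=rect(P[b])
plan([c[0][0]/1e3,c[0][1]/1e3,.15],81,4)
```

```text
4348 [0.47124968 0.10333816 0.03384389] (array([471.2, 102.4]), array([36.8, 50.2]), 80.4)
case (array([555.7,  89.5]), array([197.3,  88.2]), 88.8) [0.59983738 0.18897106 0.03809916] [ 0.50979408 -0.00838758  0.01000139]
t 8.53 at [0.465  0.0815 0.1751] rotvec [-0.003 -0.     0.061]
[[0.11, 0.02, 0.13, -0.0, -0.0, 0.01], [0.11, 0.02, 0.13, -0.0, -0.0, 0.01], [0.11, 0.02, 0.13, -0.0, -0.0, 0.01], [0.11, 0.02, 0.13, -0.0, -0.0, 0.01]]
```

>>> play_rows(motion=[[[0.22,0.05,0.5,0,0,0.016],[0.21,0.04,0.6,0,0,0.016],[0,0,0.8,0,0,0],[0,0,0.7,0,0,0],[0,0,0.38,0,0,0]]], fingers=68)

```text
time_s: 9.15
eef_pos: [0.4725, 0.0976, 0.0251]
orientation: [-0.001, 0.764, 0.645, -0.002]
force: [-0.1, -0.7, 0.3]
grip_width: 0.0684
grip_force: 0.0
```

>>> play_rows(motion=[[[0,0,0,0,0,0],[0,0,0,0,0,0],[0,0,0,0,0,0],[0,0,0,0,0,0]]], fingers=35, grip_force=40)

```text
time_s: 9.65
eef_pos: [0.4746, 0.099, 0.0285]
orientation: [0.001, 0.764, 0.646, 0.0]
force: [-0.1, -0.6, -2.1]
grip_width: 0.0496
grip_force: 43.2
```

>>> play_rows(motion=[[[0,0,-0.4,0,0,0],[0,0,-0.9,0,0,0],[0,0,-0.9,0,0,0],[0,0,-0.6,0,0,0],[0,0,0,0,0,0]]])

```text
time_s: 10.28
eef_pos: [0.4759, 0.0994, 0.1704]
orientation: [0.002, 0.764, 0.646, 0.002]
force: [-0.4, -0.6, -3.2]
grip_width: 0.0492
grip_force: 43.3
```

Run:
```python
from h import *
s=sensors.read_state();print(s["force"],s["grip_width"])
plan([.59,-.2393,.18],-12.7,10)
```

```text
[-0.43589938 -0.57516534 -3.19720582] 0.04916525224720985
t 10.28 at [0.4759 0.0994 0.1704] rotvec [ 0.005 -0.005  1.625]
[[-0.63, 0.34, -0.02, 0.0, -0.0, 0.08], [-0.57, 0.44, -0.02, 0.0, -0.0, 0.08], [-0.49, 0.52, -0.02, 0.0, -0.0, 0.08], [-0.4, 0.59, -0.02, 0.0, -0.0, 0.08], [-0.3, 0.65, -0.02, 0.0, -0.0, 0.08], [-0.19, 0.69, -0.02, 0.0, -0.0, 0.08], [-0.07, 0.71, -0.02, 0.0, -0.0, 0.08], [0.04, 0.71, -0.02, 0.0, -0.0, 0.08], [0.16, 0.7, -0.02, 0.0, -0.0, 0.08], [0.27, 0.66, -0.02, 0.0, -0.0, 0.08]]
```

>>> play_rows(motion=[[[-0.63,0.34,0,0,0,0.08],[-0.57,0.44,0,0,0,0.08],[-0.49,0.52,0,0,0,0.08],[-0.4,0.59,0,0,0,0.08],[-0.3,0.65,0,0,0,0.08]]])

```text
time_s: 10.9
eef_pos: [0.5312, -0.0713, 0.166]
orientation: [-0.001, 0.956, 0.295, -0.001]
force: [0.2, 0.3, -2.8]
grip_width: 0.0492
grip_force: 43.1
```

>>> play_rows(motion=[[[-0.19,0.69,0,0,0,0.08],[-0.07,0.71,0,0,0,0.08],[0.04,0.71,0,0,0,0.08],[0.16,0.7,0,0,0,0.08],[0.27,0.66,0,0,0,0.09]]])

```text
time_s: 11.52
eef_pos: [0.5916, -0.2391, 0.1654]
orientation: [-0.0, 0.994, -0.111, -0.002]
force: [0.1, 0.5, -1.4]
grip_width: 0.0495
grip_force: 43.1
```

Run:
```python
from h import *
f=vision.grab_frame("wrist");P,C=cloud(f);cv2.imwrite("pics/w3.png",f["frame"])
hsv=cv2.cvtColor(C[None].astype(np.uint8),cv2.COLOR_BGR2HSV)[0].astype(int)
blue=(hsv[:,0]>100)&(hsv[:,0]<125)&(hsv[:,1]>120)&(P[:,2]>.046)&(P[:,2]<.056)
for n,k in(("fixed",P[:,0]>.6),("slid",(P[:,0]<.6)&(P[:,0]>.52))):
    if (blue&k).sum()>9:print(n,(blue&k).sum(),rect(P[blue&k]))
k=(P[:,2]>.08)&(P[:,2]<.25)&(np.hypot(P[:,0]-.59,P[:,1]+.24)<.08);print("held",k.sum(),rect(P[k]))
plan([.6131,-.2445,.18],-12.7,3)
f=vision.grab_frame("top");P,C=cloud(f)
hsv=cv2.cvtColor(C[None].astype(np.uint8),cv2.COLOR_BGR2HSV)[0].astype(int)
blue=(hsv[:,0]>100)&(hsv[:,0]<125)&(hsv[:,1]>120)&(P[:,2]>.046)&(P[:,2]<.056)&(np.abs(P[:,1]+.24)<.05)
for n,k in(("fixed",P[:,0]>.6),("slid",(P[:,0]<.6)&(P[:,0]>.52))):
    if (blue&k).sum()>9:print(n,(blue&k).sum(),rect(P[blue&k]))
```

```text
fixed 2850 (array([ 638.2, -172.2]), array([ 34.7, 216.6]), 10.6)
slid 62 (array([562.9, -50.5]), array([ 3.7, 77.8]), 62.5)
held 65617 (array([ 595.2, -239.4]), array([125.8,  37.9]), 76.7)
t 11.57 at [ 0.592  -0.2457  0.1652] rotvec [ 0.004  0.001 -0.012]
[[0.13, -0.04, -0.1, 0.0, 0.0, -0.0], [0.14, -0.04, -0.1, 0.0, 0.0, -0.0], [0.14, -0.04, -0.1, 0.0, 0.0, -0.0]]
slid 127 (array([ 553.6, -225.6]), array([38.1, 18.9]), 76.9)
```

View pics/w3.png

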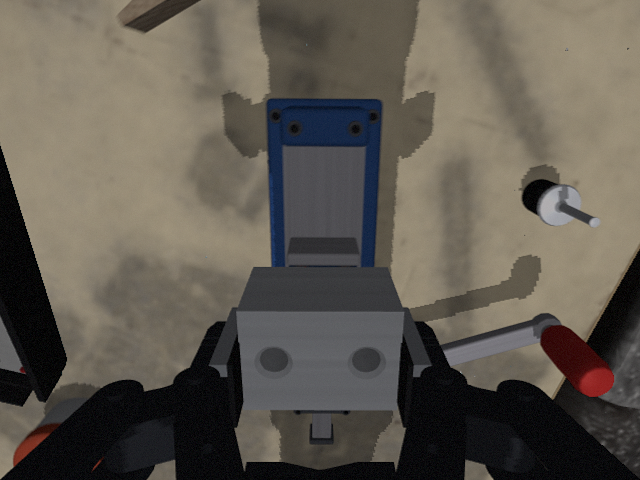

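Run:
```python
from h import *
f=vision.grab_frame("wrist");P,C=cloud(f)
hsv=cv2.cvtColor(C[None].astype(np.uint8),cv2.COLOR_BGR2HSV)[0].astype(int)
blue=(hsv[:,0]>100)&(hsv[:,0]<125)&(hsv[:,1]>120)&(P[:,2]<.056)&(np.abs(P[:,1]+.25)<.06)&(P[:,0]>.6)
k=blue&(P[:,2]>.046);print("fixed top",k.sum(),rect(P[k]))
k=blue&(P[:,2]<.02);print("base",k.sum(),rect(P[k]))
steel=(hsv[:,1]<60)&(P[:,2]>.12)&(P[:,2]<.25)&(np.hypot(P[:,0]-.595,P[:,1]+.24)<.045)
z=np.histogram(P[steel][:,2],bins=np.arange(.12,.25,.002));print(z[0],);zt=z[1][z[0].argmax()]
k=steel&(np.abs(P[:,2]-zt-.001)<.003);print("blocktop",zt,k.sum(),rect(P[k]))
plan([.6131,-.2445,.18],-12.7,3)
```

```text
fixed top 2934 (array([ 653.9, -254.6]), array([48. , 19.4]), 77.2)
base 3280 (array([ 629.7, -249.1]), array([71.1, 76.1]), 77.2)
[   0    0    0    0    0    0    0    0   31  259  290  304  325  332
  337  379  429  439  505  596  670  757  798  838  909 6067 9658  259
  245  229  205  740  231  109  144  194  304  269  313 1227 1362  606
  158   51   90  212  293  330  647  601  488  373  376   69    0    0
    0    0    0    0    0    0    0    0]
blocktop 0.17200000000000004 15984 (array([ 594.9, -244. ]), array([76.8, 38.1]), 76.7)
t 11.68 at [ 0.591  -0.2406  0.1652] rotvec [0.    0.003 0.002]
[[0.15, -0.01, -0.1, 0.0, 0.0, 0.0], [0.15, -0.01, -0.1, 0.0, 0.0, 0.0], [0.15, -0.01, -0.1, 0.0, 0.0, 0.0]]
```

>>> play_rows(motion=[[[0.18,0,0,0,0,0],[0.18,-0.02,0.2,0,0,0],[0,0,0.6,0,0,0],[0,0,0,0,0,0]]])

```text
time_s: 12.18
eef_pos: [0.6083, -0.2395, 0.1244]
orientation: [-0.001, 0.994, -0.107, -0.003]
force: [-0.8, 0.6, -1.5]
grip_width: 0.0495
grip_force: 43.1
```

Run:
```python
from h import *
f=vision.grab_frame("wrist");P,C=cloud(f);cv2.imwrite("pics/w4.png",f["frame"])
hsv=cv2.cvtColor(C[None].astype(np.uint8),cv2.COLOR_BGR2HSV)[0].astype(int)
blue=(hsv[:,0]>100)&(hsv[:,0]<125)&(hsv[:,1]>120)&(P[:,2]<.056)&(np.abs(P[:,1]+.25)<.06)&(P[:,0]>.6)
k=blue&(P[:,2]>.046);print("fixed top",k.sum(),rect(P[k]))
steel=(hsv[:,1]<60)&(P[:,2]>.11)&(P[:,2]<.16)&(np.hypot(P[:,0]-.613,P[:,1]+.245)<.045)
z=np.histogram(P[steel][:,2],bins=np.arange(.11,.16,.002));print(z[0],);zt=z[1][z[0].argmax()]
k=steel&(np.abs(P[:,2]-zt-.001)<.003);print("blocktop",zt,k.sum(),rect(P[k]))
```

```text
fixed top 3900 (array([ 653.9, -254.7]), array([47.8, 19.7]), 77.0)
[  399   433   441   550   609   719   762   834   872  1025 12714  2600
   232   252   212   249   793   108   111   168   227   289   269   439]
blocktop 0.13 16339 (array([ 611.9, -239.9]), array([76.9, 37.8]), 76.9)
```

View pics/w4.png

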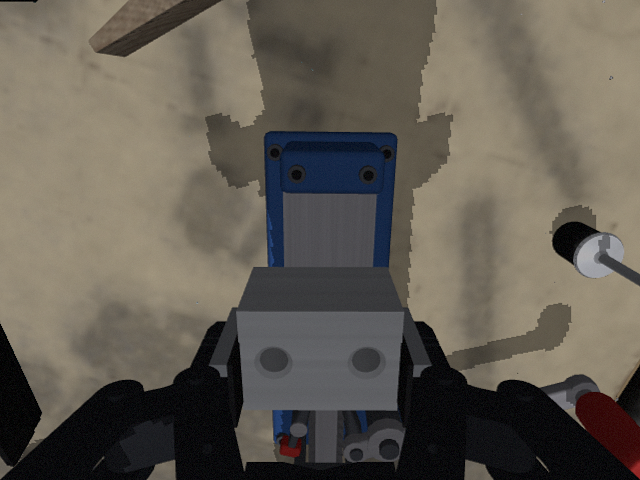

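>>> play_rows(motion=[[[0,0.1,0,0,0,0],[0.02,0,0.5,0,0,0],[0,0,0.4,0,0,0],[0,0,0,0,0,0]]])

```text
time_s: 12.72
eef_pos: [0.6086, -0.2461, 0.0811]
orientation: [-0.0, 0.994, -0.108, -0.002]
force: [0.2, -0.0, -1.4]
grip_width: 0.0494
grip_force: 43.2
```

Run:
```python
from h import *
f=vision.grab_frame("wrist");P,C=cloud(f);cv2.imwrite("pics/w5.png",f["frame"])
hsv=cv2.cvtColor(C[None].astype(np.uint8),cv2.COLOR_BGR2HSV)[0].astype(int)
blue=(hsv[:,0]>100)&(hsv[:,0]<125)&(hsv[:,1]>120)&(P[:,2]<.056)&(np.abs(P[:,1]+.25)<.06)&(P[:,0]>.6)
k=blue&(P[:,2]>.046);print("fixed top",k.sum(),rect(P[k]))
steel=(hsv[:,1]<60)&(P[:,2]>.06)&(P[:,2]<.11)&(np.hypot(P[:,0]-.613,P[:,1]+.245)<.045)
z=np.histogram(P[steel][:,2],bins=np.arange(.06,.11,.002));zt=z[1][z[0].argmax()]
k=steel&(np.abs(P[:,2]-zt-.001)<.003);r=rect(P[k]);print("blocktop",zt,P[k][:,2].mean(),k.sum(),r)
j=np.array([653.9,-254.7]);u=np.array([-.974,.225]);d=r[0]-j;print("clamp x",-90+d@u,"y",d@[-u[1],u[0]])
```

```text
fixed top 6017 (array([ 654.1, -254.6]), array([48.1, 19.8]), 76.8)
blocktop 0.08800000000000002 0.08822214874688197 15971 (array([ 612.2, -246.5]), array([76.7, 38. ]), 76.9)
clamp x -47.53920000000007 y 1.3956999999999953
```

>>> play_rows(motion=[[[0,-0.02,0.4,0,0,0],[0,0,0.3,0,0,0],[0,0,0,0,0,0]]])

```text
time_s: 13.15
eef_pos: [0.6086, -0.2449, 0.0455]
orientation: [-0.0, 0.994, -0.108, -0.002]
force: [0.7, -0.8, -1.8]
grip_width: 0.0491
grip_force: 43.2
```

>>> play_rows(motion=[[[0,0,0.06,0,0,0],[0,0,0.04,0,0,0],[0,0,0,0,0,0]]])

```text
time_s: 13.52
eef_pos: [0.6102, -0.2455, 0.043]
orientation: [0.0, 0.994, -0.108, 0.0]
force: [-1.1, -0.3, -2.3]
grip_width: 0.0495
grip_force: 43.2
```

>>> play_rows(motion=[[[0,0,0.03,0,0,0],[0,0,0.03,0,0,0],[0,0,0,0,0,0]]])

```text
time_s: 13.9
eef_pos: [0.61, -0.2454, 0.0397]
orientation: [0.0, 0.994, -0.108, -0.0]
force: [0.9, 0.3, -1.3]
grip_width: 0.0496
grip_force: 43.2
```

>>> play_rows(motion=[[[0,0,0.02,0,0,0],[0,0,0,0,0,0]]])

```text
time_s: 14.15
eef_pos: [0.6102, -0.2454, 0.039]
orientation: [0.0, 0.994, -0.108, 0.0]
force: [0.3, 0.8, -1.5]
grip_width: 0.0495
grip_force: 43.2
```

>>> play_rows(motion=[[[0,0,0.03,0,0,0],[0,0,0,0,0,0]]])

```text
time_s: 14.4
eef_pos: [0.6102, -0.2454, 0.0389]
orientation: [0.0, 0.994, -0.108, 0.0]
force: [-3.3, 1.1, 8.1]
grip_width: 0.0494
grip_force: 44.2
```

>>> play_rows(motion=[[[0,0,0.02,0,0,0],[0,0,0,0,0,0]]])

```text
time_s: 14.65
eef_pos: [0.6102, -0.2454, 0.0389]
orientation: [0.0, 0.994, -0.108, -0.0]
force: [-6.4, 1.6, 12.5]
grip_width: 0.0491
grip_force: 44.8
```

>>> play_rows(motion=[[[0,0,-0.04,0,0,0],[0,0,0,0,0,0],[0,0,0,0,0,0],[0,0,-0.4,0,0,0],[0,0,-0.8,0,0,0]]], fingers=64)

```text
time_s: 15.28
eef_pos: [0.609, -0.245, 0.098]
orientation: [-0.001, 0.994, -0.108, -0.002]
force: [1.0, 0.4, 0.7]
grip_width: 0.0642
grip_force: 0.0
```

>>> play_rows(motion=[[[-0.4,0,-0.8,0,0,0],[-0.4,0,-0.4,0,0,0],[0,0,0,0,0,0]]])

```text
time_s: 15.65
eef_pos: [0.5718, -0.2373, 0.1619]
orientation: [0.001, 0.994, -0.108, 0.002]
force: [0.9, -0.3, 0.7]
grip_width: 0.0642
grip_force: 0.0
```

```bash
cat >> h.py <<'E'
J=np.array([653.9,-254.7]);U=np.array([-.9745,.2243]);W=np.array([-.2243,-.9745])
def cl(p):d=np.asarray(p)-J;return np.round([-90+d@U,d@W],1)
E
python3 - <<'E'
from h import *
f=vision.grab_frame("wrist");P,C=cloud(f);cv2.imwrite("pics/w6.png",f["frame"])
hsv=cv2.cvtColor(C[None].astype(np.uint8),cv2.COLOR_BGR2HSV)[0].astype(int)
blue=(hsv[:,0]>100)&(hsv[:,0]<125)&(hsv[:,1]>120)&(P[:,2]<.056)&(np.abs(P[:,1]+.25)<.06)&(P[:,2]>.046)
for n,k in(("fixed",P[:,0]>.61),("slid",(P[:,0]<.6)&(P[:,0]>.52))):
    if (blue&k).sum()>9:r=rect(P[blue&k]);print(n,(blue&k).sum(),r,cl(r[0]))
k=(hsv[:,1]<60)&(np.abs(P[:,2]-.046)<.003)&(np.hypot(P[:,0]-.613,P[:,1]+.245)<.035)
r=rect(P[k]);print("blocktop",P[k][:,2].mean(),k.sum(),r,cl(r[0]))
plan([.496,-.367,.2],77,10)
E
```

```text
fixed 3224 (array([ 653.5, -254.6]), array([48.1, 19.7]), 77.6) [-89.6  -0. ]
slid 2137 (array([ 548. , -230.3]), array([48. , 31.5]), 76.0) [18.7 -0. ]
blocktop 0.0459927556515344 5759 (array([ 611.4, -245.3]), array([50. , 66.7]), 77.4) [-46.5   0.4]
t 15.7 at [ 0.5717 -0.2372  0.1602] rotvec [ 0.003 -0.002 -1.56 ]
[[-0.09, 0.29, -0.08, 0.0, -0.0, -0.08], [-0.14, 0.27, -0.08, 0.0, -0.0, -0.08], [-0.18, 0.24, -0.08, 0.0, -0.0, -0.08], [-0.21, 0.21, -0.08, 0.0, -0.0, -0.08], [-0.24, 0.18, -0.08, 0.0, -0.0, -0.08], [-0.27, 0.14, -0.08, 0.0, -0.0, -0.08], [-0.28, 0.1, -0.08, 0.0, -0.0, -0.08], [-0.3, 0.05, -0.08, 0.0, -0.0, -0.08], [-0.3, 0.0, -0.08, 0.0, -0.0, -0.08], [-0.3, -0.04, -0.08, 0.0, -0.0, -0.08]]
```

View pics/w6.png

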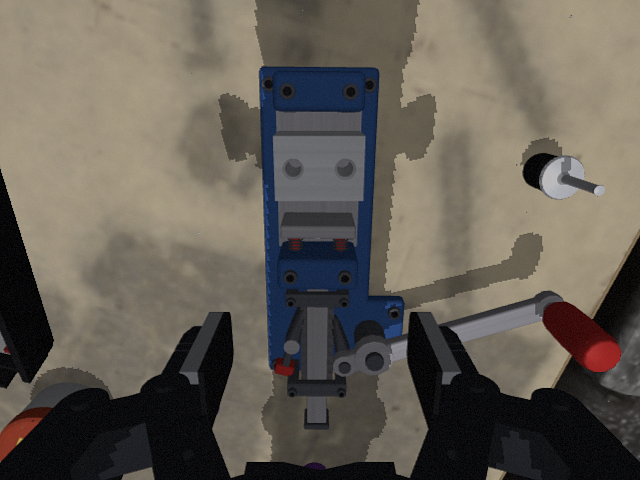

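>>> play_rows(motion=[[[-0.09,0.29,-0.08,0,0,-0.08],[-0.14,0.27,-0.08,0,0,-0.08],[-0.18,0.24,-0.08,0,0,-0.08],[-0.21,0.21,0,0,0,-0.08],[-0.24,0.18,0,0,0,-0.08]]])

```text
time_s: 16.32
eef_pos: [0.5335, -0.3022, 0.1692]
orientation: [-0.001, 0.957, 0.29, -0.0]
force: [-0.1, -0.6, 0.1]
grip_width: 0.0636
grip_force: 0.0
```

>>> play_rows(motion=[[[-0.27,0.14,0,0,0,-0.08],[-0.28,0.1,0,0,0,-0.08],[-0.3,0.05,0,0,0,-0.08],[-0.3,0,0,0,0,-0.08],[-0.3,-0.04,0,0,0,-0.06]]])

```text
time_s: 16.95
eef_pos: [0.4975, -0.3685, 0.1691]
orientation: [-0.001, 0.781, 0.624, 0.0]
force: [0.1, -0.0, 0.4]
grip_width: 0.064
grip_force: 0.0
```

Run:
```python
from h import *
f=vision.grab_frame("top");P,C=cloud(f)
hsv=cv2.cvtColor(C[None].astype(np.uint8),cv2.COLOR_BGR2HSV)[0].astype(int)
k=(hsv[:,0]>100)&(hsv[:,0]<125)&(hsv[:,1]>120)&(P[:,2]>.047)&(P[:,2]<.055)
q=((P[k][:,:2]*1e3-J)@np.c_[U,W]);q=q[abs(q[:,1])<26];
a=q[q[:,0]<40,0];b=q[(q[:,0]>50)&(q[:,0]<140),0]
if len(a):print("fixed",a.min(),a.max(),len(a))
if len(b):print("slid",b.min()-90,b.max()-90,len(b))
red=((hsv[:,0]<8)|(hsv[:,0]>172))&(hsv[:,1]>150)&(P[:,2]>.09)&(np.hypot(P[:,0]-.49,P[:,1]+.364)<.03)
if red.sum()>5:print("handle",red.sum(),rect(P[red]))
plan([.497,-.3677,.15],77,2);plan([.497,-.3677,.078],77,4)
```

```text
fixed -8.056466595998806 11.183109720260369 159
slid 5.292016189589262 23.333685590110505 129
handle 85 (array([ 496.6, -367.2]), array([18.3, 18.6]), 26.4)
t 17.0 at [ 0.4959 -0.3713  0.1689] rotvec [-0.002  0.     0.004]
[[0.04, 0.0, 0.19, -0.0, 0.0, 0.0], [0.04, 0.0, 0.19, -0.0, 0.0, 0.0]]
t 17.0 at [ 0.4959 -0.3713  0.1689] rotvec [-0.002  0.     0.004]
[[0.02, 0.0, 0.45, -0.0, 0.0, 0.0], [0.02, 0.0, 0.45, -0.0, 0.0, 0.0], [0.02, 0.0, 0.45, -0.0, 0.0, 0.0], [0.02, 0.0, 0.45, -0.0, 0.0, 0.0]]
```

>>> play_rows(motion=[[[0.04,0,0.45,0,0,0],[0,0,0.45,0,0,0],[0,0,0.45,0,0,0],[0,0,0.45,0,0,0],[0,0,0,0,0,0]]])

```text
time_s: 17.62
eef_pos: [0.4969, -0.365, 0.0776]
orientation: [-0.003, 0.783, 0.622, -0.0]
force: [-0.5, 0.5, 0.9]
grip_width: 0.0641
grip_force: 0.0
```

>>> play_rows(motion=[[[0,0,0,0,0,0],[0,0,0,0,0,0],[0,0,0,0,0,0]]], fingers=26, grip_force=20)

```text
time_s: 18.0
eef_pos: [0.4985, -0.3666, 0.0812]
orientation: [0.001, 0.783, 0.622, 0.0]
force: [-0.5, -0.5, 0.3]
grip_width: 0.0261
grip_force: 0.0
```

```bash
cat >> h.py <<'E'
PV=np.array([485.8,-254.0])
def hd(phi):
    a=.33-phi;return (PV+115*(-np.sin(a)*U+np.cos(a)*W))/1e3
def strokes(phis):
    s=sensors.read_state();q=s["orientation"];R=Ro.from_quat(np.r_[q[1:],q[0]]);x=np.array(s["eef_pos"])
    print("t",s["time_s"],x.round(4),s["force"].round(1),[hd(p).round(4).tolist() for p in phis[:1]])
    p0=x[:2];out=[]
    for p in phis:
        d=hd(p)-p0;p0=hd(p);out.append(np.round(R.inv().apply(np.r_[d,0])/.05,2).tolist()[:2])
    print(out)
E
python3 - <<'E'
from h import *
strokes([0,.11,.22,.33,.44,.55,.64,.64,.5,.36,.22,.1,.02])
E
```

```text
t 18.0 [ 0.4985 -0.3666  0.0812] [-0.5 -0.5  0.3] [[0.4977, -0.3684]]
[[-0.04, -0.01], [-0.07, -0.24], [-0.04, -0.25], [-0.01, -0.25], [0.01, -0.25], [0.04, -0.25], [0.05, -0.2], [0.0, 0.0], [-0.08, 0.31], [-0.03, 0.32], [0.01, 0.32], [0.05, 0.27], [0.05, 0.18]]
```

>>> play_rows(motion=[[[-0.07,-0.25,0,0,0,0],[-0.04,-0.25,0,0,0,0],[-0.01,-0.25,0,0,0,0],[0.01,-0.25,0,0,0,0],[0.04,-0.25,0,0,0,0]]])

```text
time_s: 18.62
eef_pos: [0.4354, -0.3555, 0.0804]
orientation: [0.0, 0.783, 0.622, -0.0]
force: [1.4, -0.7, -0.8]
grip_width: 0.0259
grip_force: 0.8
```

>>> play_rows(motion=[[[0.07,-0.22,0,0,0,0],[0,-0.02,0,0,0,0],[0,0,0,0,0,0]]])

```text
time_s: 19.0
eef_pos: [0.4252, -0.3491, 0.0802]
orientation: [-0.0, 0.783, 0.623, -0.0]
force: [-0.2, -0.3, 0.3]
grip_width: 0.0262
grip_force: 0.0
```

```bash
cat >> h.py <<'E'
def look(cam="top"):
    f=vision.grab_frame(cam);P,C=cloud(f)
    hsv=cv2.cvtColor(C[None].astype(np.uint8),cv2.COLOR_BGR2HSV)[0].astype(int)
    k=(hsv[:,0]>100)&(hsv[:,0]<125)&(hsv[:,1]>120)&(P[:,2]>.047)&(P[:,2]<.055)
    q=((P[k][:,:2]*1e3-J)@np.c_[U,W]);q=q[abs(q[:,1])<26]
    a=q[q[:,0]<25,0];b=q[(q[:,0]>35)&(q[:,0]<140),0]
    for n,v in(("fixed",a),("slid",b)):
        if len(v)>9:print(n,np.round([v.min()-90,v.max()-90],1),len(v))
    if len(a)>9 and len(b)>9:print("q est",106-((b.min()+b.max())-(a.min()+a.max()))/2)
    red=((hsv[:,0]<8)|(hsv[:,0]>172))&(hsv[:,1]>150)&(P[:,2]>.09)&(P[:,2]<.1)&(np.hypot(P[:,0]-.45,P[:,1]+.36)<.07)
    if red.sum()>5:
        r=rect(P[red]);d=r[0]-PV;print("handle",red.sum(),r,"phi",.33-np.arctan2(-d@U,d@W))
    return f
E
python3 - <<'E'
from h import *
cv2.imwrite("pics/t2.png",look()["frame"]);strokes([.66,.5,.36,.22,.1,0])
E
```

```text
fixed [-97.7 -79.8] 163
slid [-3.7 15.6] 118
q est 11.300750300472728
t 19.05 [ 0.4254 -0.3492  0.0802] [ 0.9 -0.7  0.7] [[0.4251, -0.3517]]
[[-0.05, 0.0], [-0.09, 0.36], [-0.03, 0.32], [0.01, 0.32], [0.05, 0.27], [0.06, 0.22]]
```

>>> play_rows(motion=[[[-0.09,0.35,0,0,0,0],[-0.03,0.32,0,0,0,0],[0.01,0.32,0,0,0,0],[0.05,0.27,0,0,0,0],[0.06,0.23,0,0,0,0]]])

```text
time_s: 19.68
eef_pos: [0.4991, -0.3659, 0.0802]
orientation: [-0.0, 0.782, 0.623, 0.0]
force: [-1.6, -0.4, 0.2]
grip_width: 0.0262
grip_force: 0.5
```

Run:
```python
from h import *
look();strokes([0,.13,.26,.39,.52,.66])
```

```text
fixed [-98.2 -78.9] 154
slid [-3.8 15.1] 114
q est 11.797230524452033
t 19.725 [ 0.5004 -0.3654  0.0803] [ 1.1 -0.8 -0.4] [[0.4977, -0.3684]]
[[-0.07, -0.04], [-0.08, -0.29], [-0.04, -0.3], [-0.0, -0.3], [0.04, -0.3], [0.08, -0.31]]
```

>>> play_rows(motion=[[[-0.12,-0.3,0,0,0,0],[-0.04,-0.3,0,0,0,0],[0,-0.3,0,0,0,0],[0.04,-0.3,0,0,0,0],[0.08,-0.29,0,0,0,0]]])

```text
time_s: 20.35
eef_pos: [0.4238, -0.3515, 0.0807]
orientation: [0.0, 0.783, 0.622, -0.0]
force: [2.1, -1.4, 0.1]
grip_width: 0.0262
grip_force: 0.8
```

>>> play_rows(motion=[[[0,-0.02,0,0,0,0],[0,0,0,0,0,0]]])

```text
time_s: 20.6
eef_pos: [0.4236, -0.3507, 0.0803]
orientation: [-0.001, 0.783, 0.623, -0.0]
force: [-0.4, -0.2, -0.5]
grip_width: 0.026
grip_force: 0.1
```

>>> play_rows(motion=[[[-0.09,0.35,0,0,0,0],[-0.03,0.32,0,0,0,0],[0.01,0.32,0,0,0,0],[0.05,0.27,0,0,0,0],[0.06,0.25,0,0,0,0]]])

```text
time_s: 21.22
eef_pos: [0.4985, -0.3679, 0.0801]
orientation: [-0.0, 0.782, 0.623, 0.0]
force: [-0.5, 0.2, -0.7]
grip_width: 0.026
grip_force: 0.5
```

Run:
```python
from h import *
look();strokes([0,.13,.26,.39,.52,.66])
```

```text
fixed [-97.4 -79.1] 153
slid [-11.4   7.7] 131
q est 19.56058544234881
t 21.275 [ 0.4999 -0.3674  0.0802] [ 0.8  0.  -0.1] [[0.4977, -0.3684]]
[[-0.03, -0.04], [-0.08, -0.29], [-0.04, -0.3], [-0.0, -0.3], [0.04, -0.3], [0.08, -0.31]]
```

>>> play_rows(motion=[[[-0.08,-0.3,0,0,0,0],[-0.04,-0.3,0,0,0,0],[0,-0.3,0,0,0,0],[0.04,-0.3,0,0,0,0],[0.08,-0.29,0,0,0,0]]])

```text
time_s: 21.9
eef_pos: [0.4238, -0.3514, 0.0806]
orientation: [0.0, 0.783, 0.622, -0.0]
force: [1.0, -0.9, 0.5]
grip_width: 0.026
grip_force: 0.8
```

>>> play_rows(motion=[[[0,-0.02,0,0,0,0],[0,0,0,0,0,0]]])

```text
time_s: 22.15
eef_pos: [0.4235, -0.3507, 0.0803]
orientation: [-0.001, 0.783, 0.623, -0.0]
force: [-0.5, -0.0, 0.2]
grip_width: 0.0259
grip_force: 0.1
```

>>> play_rows(motion=[[[-0.09,0.35,0,0,0,0],[-0.03,0.32,0,0,0,0],[0.01,0.32,0,0,0,0],[0.05,0.27,0,0,0,0],[0.06,0.25,0,0,0,0]]])

```text
time_s: 22.78
eef_pos: [0.4985, -0.3679, 0.0801]
orientation: [-0.0, 0.782, 0.623, 0.0]
force: [-1.0, -0.3, -0.5]
grip_width: 0.0258
grip_force: 0.5
```

Run:
```python
from h import *
f=look();strokes([0,.13,.26,.39,.52,.66])
s=vision.grab_frame("scene")
a=cv2.resize(f["frame"][170:310,360:500],None,fx=4,fy=4,interpolation=cv2.INTER_CUBIC)
b=cv2.resize(s["frame"][190:290,330:480],None,fx=3,fy=3)
cv2.imwrite("pics/c1.png",a)
P,C=cloud(f)
k=(P[:,2]>.035)&(P[:,2]<.06);q=(P[k][:,:2]*1e3-J)@np.c_[U,W];i=(abs(q[:,1])<15)&(q[:,0]>-15)&(q[:,0]<100)
o=np.argsort(q[i][:,0]);
h,e=np.histogram(q[i][:,0]-90,bins=np.arange(-102,12,2));z=[round(float(np.mean(P[k][i][(q[i][:,0]-90>=e[j])&(q[i][:,0]-90<e[j+1])][:,2]))*1e3) if h[j] else 0 for j in range(len(h))]
print(list(zip(e.astype(int).tolist(),h.tolist(),z)))
```

```text
fixed [-97.4 -79.1] 151
slid [-18.1   0.9] 130
q est 26.30565068544034
t 22.825 [ 0.4999 -0.3674  0.0802] [ 1.4  0.6 -1. ] [[0.4977, -0.3684]]
[[-0.03, -0.04], [-0.08, -0.29], [-0.04, -0.3], [-0.0, -0.3], [0.04, -0.3], [0.08, -0.31]]
[(-102, 0, 0), (-100, 10, 48), (-98, 11, 49), (-96, 16, 50), (-94, 14, 50), (-92, 14, 49), (-90, 13, 51), (-88, 16, 51), (-86, 17, 49), (-84, 19, 50), (-82, 20, 46), (-80, 18, 44), (-78, 1, 44), (-76, 15, 43), (-74, 13, 45), (-72, 14, 44), (-70, 15, 45), (-68, 15, 45), (-66, 17, 45), (-64, 14, 44), (-62, 16, 44), (-60, 7, 45), (-58, 10, 45), (-56, 14, 44), (-54, 15, 45), (-52, 9, 43), (-50, 19, 45), (-48, 12, 45), (-46, 18, 45), (-44, 10, 46), (-42, 19, 45), (-40, 12, 44), (-38, 12, 45), (-36, 17, 46), (-34, 21, 44), (-32, 13, 43), (-30, 0, 0), (-28, 1, 36), (-26, 1, 36), (-24, 2, 37), (-22, 1, 36), (-20, 9, 47), (-18, 16, 48), (-16, 14, 47), (-14, 11, 48), (-12, 17, 49), (-10, 17, 49), (-8, 16, 48), (-6, 13, 48), (-4, 17, 47), (-2, 20, 47), (0, 19, 43), (2, 1, 35), (4, 1, 38), (6, 3, 37), (8, 0, 0)]
```

View pics/c1.png

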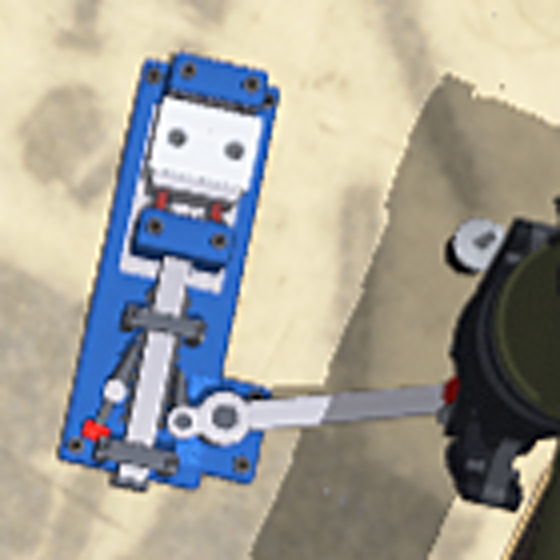

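>>> play_rows(motion=[[[-0.08,-0.3,0,0,0,0],[-0.04,-0.3,0,0,0,0],[0,-0.3,0,0,0,0],[0.04,-0.3,0,0,0,0],[0.08,-0.29,0,0,0,0]]])

```text
time_s: 23.5
eef_pos: [0.4241, -0.3517, 0.0808]
orientation: [0.001, 0.783, 0.622, -0.0]
force: [1.7, -2.1, -0.8]
grip_width: 0.0261
grip_force: 1.3
```

>>> play_rows(motion=[[[0,-0.02,0,0,0,0],[0,0,0,0,0,0]]])

```text
time_s: 23.75
eef_pos: [0.4238, -0.3509, 0.0804]
orientation: [-0.0, 0.783, 0.623, -0.0]
force: [-0.0, -1.1, 0.8]
grip_width: 0.0258
grip_force: 0.5
```

Run:
```python
from h import *
f=look()
```

```text
fixed [-97.2 -79.8] 155
slid [-25.4  -5.6] 125
q est 33.04995331986555
```

>>> play_rows(motion=[[[-0.09,0.35,0,0,0,0],[-0.03,0.32,0,0,0,0],[0.01,0.32,0,0,0,0],[0.05,0.27,0,0,0,0],[0.06,0.25,0,0,0,0]]])

```text
time_s: 24.42
eef_pos: [0.4985, -0.3679, 0.0801]
orientation: [-0.0, 0.782, 0.623, 0.0]
force: [-1.8, 0.1, 0.7]
grip_width: 0.0259
grip_force: 0.5
```

```bash
cat >> h.py <<'E'
def prof(f,lo=-104,hi=12):
    P,C=cloud(f);k=(P[:,2]>.02)&(P[:,2]<.06);q=(P[k][:,:2]*1e3-J)@np.c_[U,W];z=P[k][:,2]*1e3;q[:,0]-=90
    return q,z
E
python3 - <<'E'
from h import *
f=look();strokes([0,.13,.26,.39,.52,.66])
q,z=prof(f)
i=(abs(q[:,1])<15)&(z>40)
b=np.arange(-104,12);h=np.histogram(q[i][:,0],bins=b)[0];print(dict(zip(b.tolist(),h.tolist())))
E
```

```text
fixed [-97.8 -79.5] 148
slid [-22.2  -3.6] 136
q est 30.213305776227088
t 24.475 [ 0.5    -0.3674  0.0802] [0.5 0.9 0.4] [[0.4977, -0.3684]]
[[-0.03, -0.04], [-0.08, -0.29], [-0.04, -0.3], [-0.0, -0.3], [0.04, -0.3], [0.08, -0.31]]
{-104: 0, -103: 0, -102: 0, -101: 0, -100: 2, -99: 7, -98: 7, -97: 5, -96: 11, -95: 6, -94: 6, -93: 8, -92: 8, -91: 7, -90: 6, -89: 8, -88: 11, -87: 7, -86: 8, -85: 5, -84: 11, -83: 6, -82: 9, -81: 9, -80: 9, -79: 14, -78: 3, -77: 6, -76: 11, -75: 6, -74: 7, -73: 9, -72: 9, -71: 4, -70: 9, -69: 5, -68: 9, -67: 7, -66: 2, -65: 3, -64: 8, -63: 4, -62: 5, -61: 6, -60: 6, -59: 5, -58: 11, -57: 4, -56: 6, -55: 12, -54: 6, -53: 5, -52: 9, -51: 8, -50: 6, -49: 6, -48: 6, -47: 9, -46: 7, -45: 5, -44: 6, -43: 7, -42: 11, -41: 3, -40: 10, -39: 10, -38: 6, -37: 10, -36: 7, -35: 0, -34: 0, -33: 0, -32: 0, -31: 0, -30: 0, -29: 0, -28: 0, -27: 0, -26: 0, -25: 2, -24: 5, -23: 5, -22: 8, -21: 7, -20: 5, -19: 10, -18: 7, -17: 6, -16: 9, -15: 6, -14: 9, -13: 7, -12: 7, -11: 9, -10: 9, -9: 7, -8: 5, -7: 11, -6: 9, -5: 11, -4: 7, -3: 0, -2: 0, -1: 0, 0: 0, 1: 0, 2: 0, 3: 0, 4: 0, 5: 0, 6: 0, 7: 0, 8: 0, 9: 0, 10: 0}
```

>>> play_rows(motion=[[[-0.08,-0.3,0,0,0,0],[-0.04,-0.3,0,0,0,0],[0,-0.3,0,0,0,0],[0.04,-0.3,0,0,0,0],[0.08,-0.29,0,0,0,0]]])

```text
time_s: 25.1
eef_pos: [0.4243, -0.3522, 0.0811]
orientation: [0.001, 0.783, 0.622, -0.0]
force: [3.4, -3.3, 0.1]
grip_width: 0.0263
grip_force: 2.2
```

>>> play_rows(motion=[[[0,-0.02,0,0,0,0],[0,0,0,0,0,0]]])

```text
time_s: 25.35
eef_pos: [0.4239, -0.3513, 0.0808]
orientation: [0.0, 0.783, 0.622, -0.0]
force: [3.2, -2.1, 1.0]
grip_width: 0.0257
grip_force: 1.2
```

Run:
```python
from h import *
f=look()
```

```text
fixed [-97.2 -79.3] 153
slid [-31.4 -12.4] 126
q est 39.591337879700504
```

>>> play_rows(motion=[[[-0.09,0.35,0,0,0,0],[-0.03,0.32,0,0,0,0],[0.01,0.32,0,0,0,0],[0.05,0.27,0,0,0,0],[0.06,0.25,0,0,0,0]]])

```text
time_s: 26.02
eef_pos: [0.4983, -0.3678, 0.08]
orientation: [-0.0, 0.783, 0.623, -0.0]
force: [-1.9, -0.7, 0.1]
grip_width: 0.0259
grip_force: 0.5
```

Run:
```python
from h import *
f=look();strokes([0])
q,z=prof(f);i=(abs(q[:,1])<15)&(z>40)&(q[:,0]>-45)&(q[:,0]<12)
b=np.arange(-45,2);h=np.histogram(q[i][:,0],bins=b)[0];print(dict(zip(b.tolist(),h.tolist())))
```

```text
fixed [-98.  -79.3] 157
slid [-28.5  -8.9] 123
q est 36.0389545952449
t 26.075 [ 0.5    -0.3673  0.0802] [-0.6  1.2 -0.8] [[0.4977, -0.3684]]
[[-0.03, -0.04]]
{-45: 7, -44: 8, -43: 7, -42: 6, -41: 9, -40: 9, -39: 5, -38: 8, -37: 9, -36: 8, -35: 1, -34: 0, -33: 0, -32: 0, -31: 0, -30: 3, -29: 4, -28: 12, -27: 5, -26: 7, -25: 6, -24: 8, -23: 10, -22: 7, -21: 6, -20: 10, -19: 8, -18: 4, -17: 9, -16: 9, -15: 8, -14: 8, -13: 9, -12: 9, -11: 9, -10: 10, -9: 1, -8: 0, -7: 0, -6: 0, -5: 0, -4: 0, -3: 0, -2: 0, -1: 0, 0: 0}
```

>>> play_rows(motion=[[[0,0,0,0,0,0],[0,0,0,0,0,0],[0,0,-0.4,0,0,0],[0,0,-0.8,0,0,0],[0,0,-0.8,0,0,0]]], fingers=45)

```text
time_s: 26.7
eef_pos: [0.4975, -0.3684, 0.183]
orientation: [0.001, 0.783, 0.622, 0.0]
force: [0.5, -0.6, -0.2]
grip_width: 0.0449
grip_force: 0.0
```

>>> play_rows(motion=[[[-0.6,0,-0.3,0,0,0],[-0.6,0,0,0,0,0],[0,0,0,0,0,0]]])

```text
time_s: 27.08
eef_pos: [0.4823, -0.4303, 0.197]
orientation: [0.001, 0.784, 0.62, -0.001]
force: [-1.5, -0.5, -0.7]
grip_width: 0.0451
grip_force: 0.0
```

Run:
```python
from h import *
f=look();cv2.imwrite("pics/end.png",f["frame"])
s=sensors.read_state();print(s["time_s"],s["eef_pos"],s["force"])
P,C=cloud(f)
b=(np.hypot(P[:,0]-.575,P[:,1]+.386)<.03)
for lo,hi in((.022,.034),(.045,.07)):
    k=b&(P[:,2]>lo)&(P[:,2]<hi)
    if k.sum():print("stand",k.sum(),P[k].mean(0).round(4))
```

```text
fixed [-98.  -79.4] 154
slid [-28.3  -8.8] 124
q est 35.86907162757301
handle 91 (array([ 496.7, -366.8]), array([18.3, 18.6]), 64.4) phi 0.0074386951845573646
27.125 [ 0.48333783 -0.42804292  0.19666069] [-0.49784871  0.66502655 -0.78467657]
stand 117 [ 0.5744 -0.3838  0.0279]
stand 13 [ 0.575  -0.3851  0.0583]
```

View pics/end.png

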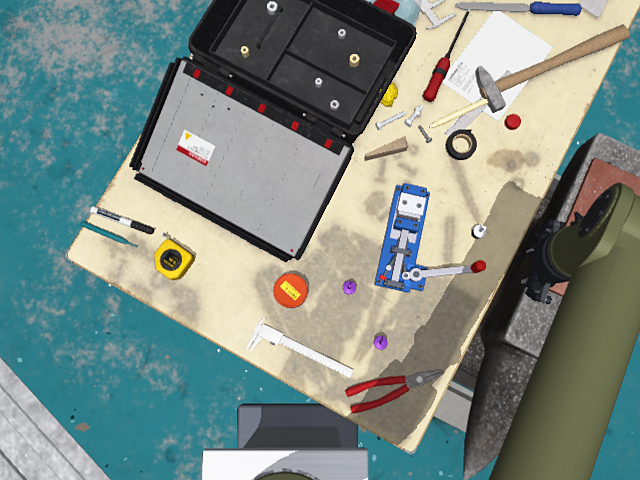

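The picture shows the block clamped at (411,207), the lever at rest with its handle at (478,266), the stand upright at (479,231), and the bystanders where they started. I'm handing the job in.

```bash
python3 -c "
from bench import sign_off
print(sign_off())"
```

```text
the job is handed in; nothing more can be done
None
```

The job is handed in, with no verdict shown: the block is clamped square in the jaws with the pad held in about 6 mm (camera estimate), the lever is at its rest stop, and the scriber stand is upright out of the lever's reach.

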